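# Fold out the cap arms and open the sample jars

### The arm

A 7-joint arm with a two-finger parallel gripper is mounted at the origin on the work surface. World frame = base frame: x ahead of the robot, y to its left, z up, the work surface at z = 0. Lengths are in m, angles in rad, forces in N, time in s.
With the tool pointing down it reaches from about 0.425 to 0.875 m from the base axis. Payload 4.7 kg.
Tool frame: the origin (TCP) lies where the fingers leave the gripper's body, on its centre line; the fingertips stand 70 mm ahead of it and the grasp point (between the pads) lies 51 mm ahead of it; z points along the fingers, y is the line along which they close (so a half turn about z gives the same grasp; the last joint's range is limited). The gripper opens to 87 mm and grips with 3 to 60 N. Pads are 19 mm wide; open, the fingers measure 117 mm over their backs; the gripper's body (75 mm by 190 mm) begins 51 mm behind the grasp point.
Start: joints at [1.158, 0.321, -0.07, 1.45, 0.023, 1.371, -0.057], TCP at [0.269, -0.592, 0.292] pointing down, gripper open.
Joint ranges: [-2.86, 2.86], [-0.3, 2.09], [-1.38, 1.24], [0.06, 2.45], [-1.56, 4.7], [0.09, 2.05], [-2.69, 2.69]. Speed limits (rad/s): [2.57, 2.57, 3.14, 3.14, 3.14, 3.14, 3.14].

### API

Orientations are given as a rotation vector (axis times angle).
In Python, from bench import get_state, get_image, get_calibration, close_job gives the robot as it stands.
- The arm moves only by the tool send_rows, never from a script. Its argument "rows" is a list of rows, each an object of numbers: "hand": the finger opening in mm, from 0 to 87; "x", "y", "z": the shift along the world's x, y, z in mm; "roll": the turn about the world's z in degrees. A call has 1 to 10 rows; each row shifts and turns the commanded pose from where the row before left it; what a row does not reach is not made up. A row lasts 1/10 s, in which the tool goes at most 50 mm and 8.59 degrees, less where a joint would pass 70% of its speed; a pose out of reach is approached as far as the arm can. A call is refused whole if a number of a shift passes 50 or a number of a turn 8.59, either way. A call with a gripper value outside its range is refused whole. The fingers move at their own pace and stop on an object; "force" is the grip in N (left out, the last holds). Time passes only in rows, so rows that do not move let the fingers close. It gives the time, the measured TCP pose, the force, the opening and the grip force at its end, in the units of the state.
- get_state(): the state, without advancing time (a new reading comes with each control period).
- get_image(name): name is "scene" or "top"; returns the picture (420x560x3 uint8, blue, green, red); there is no depth.
- get_calibration(name): a dict with "mtx" (3x3 intrinsics, pixels), "world_from_camera" (4x4, takes a point from camera to world coordinates). Camera axes: x right, y down, z forward; pixel columns grow to the right and rows downward; lengths in m; the calibration is good to about 2 mm. A picture is of the moment at which its call begins. get_calibration takes no time and is no camera call.
- close_job(): hands the job in; it is judged then, once.
The state is a dict: "time": time; "joint_positions": joint angles; "qd": joint speeds; "joint_torque": joint torques, N m; "position": TCP position; "tool_rot": TCP orientation; "ft_force": force on the tool from outside, world axes, zero at the start; "torque": the same for the moment, N m; "grip_width": opening from 0.0 (shut) to 1.0 (fully open); "grip_force": force on a finger pad.
Only numpy, scipy, OpenCV 4.12 (cv2) and the standard library are available. Lean on these libraries where they do the work, as an engineer would, in place of code of your own. Each camera call takes 0.05 s, during which the arm holds its last target. There are 200 camera calls.

### The job

Get the clean sample jars ready for filling: first swing both cap arms of the grey rack out until each one snaps into its end stop and stays there. Then take the cap off every brown jar that has one and set the caps flat, closed side up, inside the troughs of the two arms, and stand all three open jars upright inside the rack's tray. Leave the other things on the bench where they are.

Things in the scene. Friction and masses are not known exactly. Their poses are not given: they have to be found in the camera images.
- rack: Grey painted sample rack, fixed to the bench: an open tray for jars, 90 mm (x) by 360 mm (y), outer; floor 4 mm thick, rim 4 mm wide and 14 mm high, so the inside is 82 by 352 mm. Origin: centre of its underside. x runs across the tray, -x is its front, towards the robot; y along it; z up. It starts turned up to 7 degrees either way
- rack_floor (a point): Centre of the tray's inner floor, axes as the rack's. Three jars fit side by side, for example at y = -0.09, 0 and 0.09 of this frame
- left_arm (a joint): Swing of the left (rack +y) cap arm, rad. 0: folded along the tray's front, pointing to the rack's middle. It grows as the knob end swings out clockwise (from above) to the rack's -x side; 1.65 is the end. It stays where it is left (slight friction); from 1.17 a spring catch pushes back (up to 0.1 N m); past its top at 1.45 it draws the arm in to 1.65 and holds it there (0.1 N m)
- left_hinge (a point): Hinge axis of the left arm, 10 mm above the bench
- left_knob (a point): Centre of the top of the upright round brass knob at the free end of the left arm, 60 mm above the bench; the knob is 16 mm across, fixed on the arm, and stands clear from 20 mm to 60 mm above the bench; 138 mm from the hinge axis. Pinch it from above to swing the arm. With both arms folded the two knobs are 44 mm apart
- left_trough (a point): Centre of the floor of the cap trough on the left arm, 10 mm above the bench and 68.5 mm from the hinge axis. The frame turns with the arm: its y axis lies along the arm, -y towards the knob; x across; z up. The trough is 54 mm wide and 105 mm long inside, with 4 mm rims that stand 8 mm above its floor; it holds two caps one behind the other, e.g. at y = -0.027 and 0.027.
- right_arm (a joint): Swing of the right (rack -y) cap arm, rad. 0: folded along the tray's front, pointing to the rack's middle. It grows as the knob end swings out counterclockwise (from above) to the rack's -x side; 1.65 is the end. It stays where it is left (slight friction); from 1.17 a spring catch pushes back (up to 0.1 N m); past its top at 1.45 it draws the arm in to 1.65 and holds it there (0.1 N m)
- right_hinge (a point): Hinge axis of the right arm, 10 mm above the bench
- right_knob (a point): Centre of the top of the upright round brass knob at the free end of the right arm, 60 mm above the bench; the knob is 16 mm across, fixed on the arm, and stands clear from 20 mm to 60 mm above the bench; 138 mm from the hinge axis. Pinch it from above to swing the arm. With both arms folded the two knobs are 44 mm apart
- right_trough (a point): Centre of the floor of the cap trough on the right arm, 10 mm above the bench and 68.5 mm from the hinge axis. The frame turns with the arm: its y axis lies along the arm, +y towards the knob; x across; z up. The trough is 54 mm wide and 105 mm long inside, with 4 mm rims that stand 8 mm above its floor; it holds two caps one behind the other, e.g. at y = -0.027 and 0.027.
- jar1: Empty brown glass sample jar, 0.16 kg or so: round body 60 mm across and 46 mm high, sloping shoulder to 52 mm, neck 36 mm across up to 68 mm. Origin: centre of its underside, z up. All three jars stand apart on the bench to the rack's left (+y) at the start, two or all three of them capped
- jar2: Empty brown glass sample jar, 0.16 kg or so: round body 60 mm across and 46 mm high, sloping shoulder to 52 mm, neck 36 mm across up to 68 mm. Origin: centre of its underside, z up. All three jars stand apart on the bench to the rack's left (+y) at the start, two or all three of them capped
- jar3: Empty brown glass sample jar, 0.16 kg or so: round body 60 mm across and 46 mm high, sloping shoulder to 52 mm, neck 36 mm across up to 68 mm. Origin: centre of its underside, z up. All three jars stand apart on the bench to the rack's left (+y) at the start, two or all three of them capped
- cap1: White plastic cap (no thread) sitting loose on jar1: 46 mm across, 20 mm high, open below (inside 40 mm across and 16 mm deep), 25 g. Origin: centre of its lower edge, z up through its closed top; on the jar the origin is 52 mm above the jar's and its whole side is free to grip. None when absent: that jar is open already
- cap2: White plastic cap (no thread) sitting loose on jar2: 46 mm across, 20 mm high, open below (inside 40 mm across and 16 mm deep), 25 g. Origin: centre of its lower edge, z up through its closed top; on the jar the origin is 52 mm above the jar's and its whole side is free to grip. None when absent: that jar is open already
- cap3: White plastic cap (no thread) sitting loose on jar3: 46 mm across, 20 mm high, open below (inside 40 mm across and 16 mm deep), 25 g. Origin: centre of its lower edge, z up through its closed top; on the jar the origin is 52 mm above the jar's and its whole side is free to grip. None when absent: that jar is open already
- wash_bottle: Bystander, leave alone: white wash bottle 60 mm across, 150 mm high. Origin: centre of its underside
- beaker: Bystander, leave alone: glass beaker, 70 mm across, 90 mm high. Origin: centre of its underside
- syringe: Bystander, leave alone: white plastic syringe lying on the bench, 145 mm long. Origin: centre of its underside, near enough (midway along the barrel)
- timer: Bystander, leave alone: flat grey timer, 60 mm square, 18 mm high. Origin: centre of its underside
- weigh_dish: Bystander, leave alone: shallow steel dish, 90 mm across, 20 mm high. Origin: centre of its underside
Not all that is in view belongs to the job. What is shaped like the cap2 but black or turquoise is not meant.

How it is judged:
On the way, in this order (a step that is already met when the one before it is completed fails the run):
1. both cap arms are swung out and seated in their end detents (value of joint each of left_arm, right_arm above 1.6 rad), for 0.3 s.
2. every cap lies flat in a trough of an arm that is swung out (all of step 1 and ((x of cap1 in the frame of left_trough between -0.012 and 0.012 m and y of cap1 in the frame of left_trough between -0.04 and 0.04 m and z of cap1 in the frame of left_trough between -0.004 and 0.004 m and angle between cap1's own z axis and vertical below 0.12 rad) or (x of cap1 in the frame of right_trough between -0.012 and 0.012 m and y of cap1 in the frame of right_trough between -0.04 and 0.04 m and z of cap1 in the frame of right_trough between -0.004 and 0.004 m and angle between cap1's own z axis and vertical below 0.12 rad)) and ((x of cap2 in the frame of left_trough between -0.012 and 0.012 m and y of cap2 in the frame of left_trough between -0.04 and 0.04 m and z of cap2 in the frame of left_trough between -0.004 and 0.004 m and angle between cap2's own z axis and vertical below 0.12 rad) or (x of cap2 in the frame of right_trough between -0.012 and 0.012 m and y of cap2 in the frame of right_trough between -0.04 and 0.04 m and z of cap2 in the frame of right_trough between -0.004 and 0.004 m and angle between cap2's own z axis and vertical below 0.12 rad)) and ((x of cap3 in the frame of left_trough between -0.012 and 0.012 m and y of cap3 in the frame of left_trough between -0.04 and 0.04 m and z of cap3 in the frame of left_trough between -0.004 and 0.004 m and angle between cap3's own z axis and vertical below 0.12 rad) or (x of cap3 in the frame of right_trough between -0.012 and 0.012 m and y of cap3 in the frame of right_trough between -0.04 and 0.04 m and z of cap3 in the frame of right_trough between -0.004 and 0.004 m and angle between cap3's own z axis and vertical below 0.12 rad))), for 0.2 s.
At the end, for the whole second after the job is handed in: Both arms at 1.6 rad or more; every cap flat (0.12 rad), closed side up, on a trough floor (4 mm in height, 12 mm across, 40 mm along); every jar upright (0.1 rad) on the tray floor, within 20 mm across and 155 mm along of its middle; all at rest (20 mm/s) (all of step 2 and x of jar1 in the frame of rack_floor between -0.02 and 0.02 m and y of jar1 in the frame of rack_floor between -0.155 and 0.155 m and z of jar1 in the frame of rack_floor between -0.005 and 0.005 m and angle between each of jar1, jar2, jar3's own z axis and vertical below 0.1 rad and x of jar2 in the frame of rack_floor between -0.02 and 0.02 m and y of jar2 in the frame of rack_floor between -0.155 and 0.155 m and z of jar2 in the frame of rack_floor between -0.005 and 0.005 m and x of jar3 in the frame of rack_floor between -0.02 and 0.02 m and y of jar3 in the frame of rack_floor between -0.155 and 0.155 m and z of jar3 in the frame of rack_floor between -0.005 and 0.005 m and linear speed of each of jar1, jar2, jar3, cap1, cap2, cap3 below 0.02 m/s); the robot touches nothing.
It fails at once if a bystander is moved by more than 4 cm (distance of any of wash_bottle, beaker, syringe, timer, weigh_dish from where it was at the start of the episode above 0.04 m).
Of cap1, cap2, cap3 only 2 to 3 are there at a start; the rules pass over those that are not, and their reading is None.
At some moment in a run one of jar1, jar2, jar3 may be knocked a few centimetres aside while the robot is not near it.
It also fails if it takes over 200 s, if anything falls off the work surface, if the arm or the gripper's body presses on something with over 40 N, if the wrist force passes 120 N, or if a joint passes its speed limit or range.

## Working session

There is one attempt and no reset: what is moved stays moved. The work goes in short steps, Python scripts to look and compute and a tool call to move; the robot and the scene stay as the last step left them, time stands still between calls to the robot, and variables do not carry over. Pictures are saved under pics/ and viewed, at most 14 in all, crops included, and the job is handed in when it is done.

Besides the shell and the picture viewer there is one more tool, called after "Request:" in YAML: its name, and indented under it one key for each argument. send_rows: Moves the arm, as the interface text tells. Its arguments: {"type":"object","properties":{"rows":{"type":"array","items":{"type":"object","properties":{"hand":{"type":"number"},"x":{"type":"number"},"y":{"type":"number"},"z":{"type":"number"},"roll":{"type":"number"}}}},"force":{"type":"number"}},"required":["rows"]}

```bash
mkdir -p pics; ls; python3 - <<'E'
from bench import *
import cv2
for n in("scene","top"):
    cv2.imwrite(f"pics/{n}0.png",get_image(n)); c=get_calibration(n); print(n,c)
s=get_state(); print(s)
E
```

```text
pics
scene {'mtx': array([[386.97583248,   0.        , 276.72847397],
       [  0.        , 386.97583248, 206.83702138],
       [  0.        ,   0.        ,   1.        ]]), 'world_from_camera': array([[ 0.88259084,  0.26797111, -0.38629638,  0.9557641 ],
       [ 0.46964682, -0.54022648,  0.69827446, -0.75738141],
       [-0.02157015, -0.79771351, -0.60265072,  0.72634436],
       [ 0.        ,  0.        ,  0.        ,  1.        ]])}
top {'mtx': array([[438.4577023 ,   0.        , 277.99909142],
       [  0.        , 438.4577023 , 214.18987526],
       [  0.        ,   0.        ,   1.        ]]), 'world_from_camera': array([[ 0.00408363, -0.99602045,  0.08903135,  0.39874866],
       [-0.99998778, -0.00381946,  0.00313724, -0.02631268],
       [-0.00278471, -0.08904307, -0.99602388,  1.16990807],
       [ 0.        ,  0.        ,  0.        ,  1.        ]])}
{'time': 0.1, 'joint_positions': array([ 1.1581448 ,  0.32172371, -0.07010569,  1.45156979,  0.02257128,
        1.37077326, -0.05690394]), 'qd': array([-0.00113158, -0.00119741,  0.0010214 , -0.00361214,  0.00108191,
       -0.00033474,  0.00058722]), 'joint_torque': array([-3.50431246e-04, -4.92570269e+01, -4.05869242e-01, -3.13403463e+01,
       -6.42362586e-02,  3.95007699e-02,  9.84261419e-05]), 'position': array([ 0.26887035, -0.59137013,  0.29127884]), 'tool_rot': array([-3.06873501e+00, -6.64977242e-01,  6.50189152e-04]), 'ft_force': array([ 0.70351985, -0.26268186,  0.39554196]), 'torque': array([-0.03735831,  0.0438869 ,  0.0062586 ]), 'grip_force': 0.0, 'grip_width': 1.002505668785926}
```

View pics/top0.png

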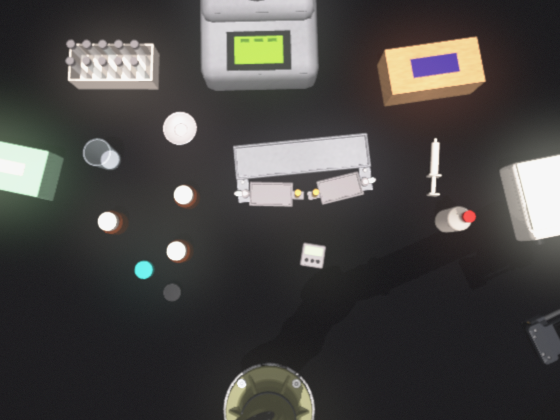

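View pics/scene0.png

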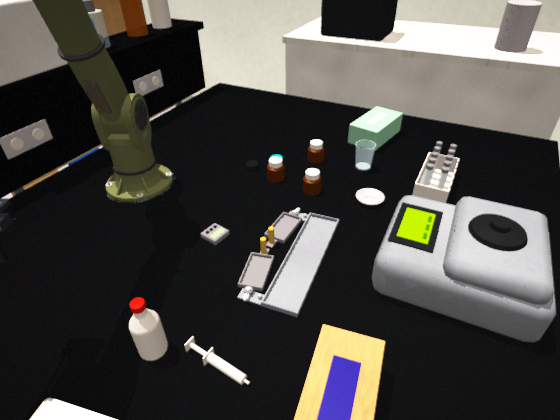

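The top view shows the rack at about (303,160) with both arms folded. Knobs are at (298,193) and (316,193). There are three capped jars at (184,196), (110,222) and (177,251), and the turquoise and black caps are decoys. The scene view agrees. I'll enlarge the parts that matter.

```bash
cat > h.py <<'E'
import numpy as np, cv2
from bench import *
def pix2w(n,u,v,z):
    c=get_calibration(n);K=c["mtx"];T=c["world_from_camera"]
    d=T[:3,:3]@np.linalg.inv(K)@[u,v,1];o=T[:3,3];return (o+d*(z-o[2])/d[2])
def w2pix(n,p):
    c=get_calibration(n);K=c["mtx"];T=np.linalg.inv(c["world_from_camera"])
    q=K@(T[:3,:3]@np.asarray(p)+T[:3,3]);return q[:2]/q[2]
def crop(img,u0,v0,w,h,s,f):
    cv2.imwrite(f,cv2.resize(img[v0:v0+h,u0:u0+w],None,fx=s,fy=s,interpolation=cv2.INTER_CUBIC))
E
python3 - <<'E'
from h import *
i=cv2.imread("pics/top0.png")
crop(i,225,125,160,90,5,"pics/c_rack.png")
crop(i,90,175,120,90,6,"pics/c_jars.png")
E
```

```text
(no output)
```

View pics/c_rack.png

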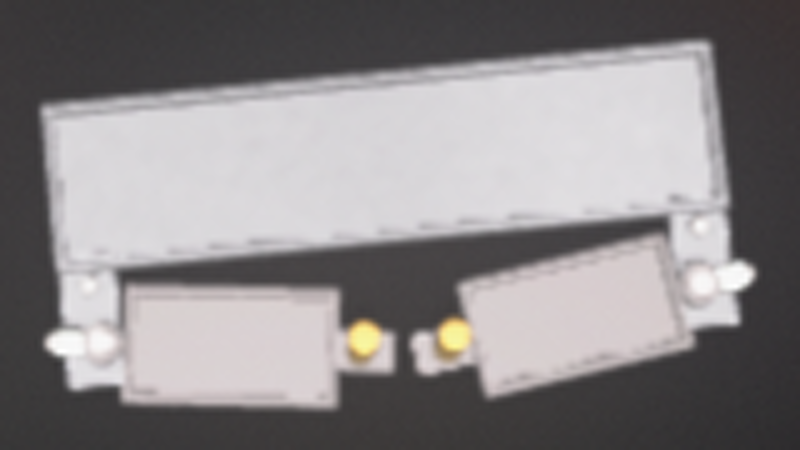

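View pics/c_jars.png

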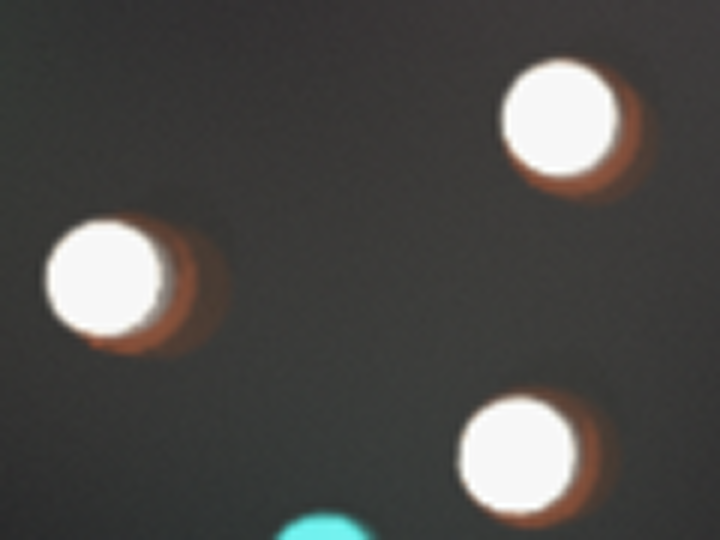

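Rack crop: rim corners are at (40,105), (712,40), (728,207) and (60,270). Knob tops are at (365,336) and (455,333), hinges at about (100,342) and (703,283). Jar crop: cap tops are centred at (560,118), (104,278) and (518,455). All three jars are capped.

```bash
python3 - <<'E'
from h import *
P=lambda u,v,z,s,u0,v0: pix2w("top",u0+(u+.5)/s-.5,v0+(v+.5)/s-.5,z)
R=lambda u,v,z:P(u,v,z,5,225,125); J=lambda u,v:P(u,v,.072,6,90,175)
np.set_printoptions(precision=4,suppress=True)
c=np.array([R(*p,.014) for p in((40,105),(712,40),(728,207),(60,270))])
print(c, [np.linalg.norm(c[i]-c[(i+1)%4]) for i in range(4)])
m=c.mean(0); ex=(c[0]+c[1]-c[2]-c[3]); th=np.arctan2(ex[1],ex[0]); ey=c[0]+c[3]-c[1]-c[2]
print("rack",m,np.degrees(th),np.degrees(np.arctan2(-ey[0],ey[1])))
kl,kr=R(365,336,.06),R(455,333,.06); hl,hr=R(100,342,.03),R(703,283,.03)
for n,k,h in(("L",kl,hl),("R",kr,hr)): print(n,k,h,np.linalg.norm((k-h)[:2]))
print(np.linalg.norm(kl-kr)); 
for p in((560,118),(104,278),(518,455)): j=J(*p); print(j,np.hypot(*j[:2]))
E
```

```text
[[ 0.6865  0.1     0.014 ]
 [ 0.7233 -0.2612  0.014 ]
 [ 0.6323 -0.2685  0.014 ]
 [ 0.5969  0.0881  0.014 ]] [np.float64(0.3630480996818424), np.float64(0.09136586137594863), np.float64(0.35832787254700377), np.float64(0.09035385511886367)]
rack [ 0.6598 -0.0854  0.014 ] 6.045936844549245 5.741006626411588
L [ 0.5555 -0.0726  0.06  ] [0.5561 0.0651 0.03  ] 0.1377014406927149
R [ 0.5573 -0.1186  0.06  ] [ 0.5885 -0.2514  0.03  ] 0.13645354859210082
0.04597723555807227
[0.5465 0.2175 0.072 ] 0.5882242744152458
[0.4783 0.4071 0.072 ] 0.6280393592639941
[0.4051 0.2317 0.072 ] 0.4666637969001173
```

Request:
send_rows:
  rows:
    - {"x":28,"y":46,"z":-5,"roll":6.5,"hand":30}
    - {"x":28,"y":46,"z":-5,"roll":6.5,"hand":30}
    - {"x":28,"y":46,"z":-5,"roll":6.5,"hand":30}
    - {"x":28,"y":46,"z":-5,"roll":6.5,"hand":30}
    - {"x":28,"y":46,"z":-5,"roll":6.5,"hand":30}
    - {"x":28,"y":46,"z":-5,"roll":6.5,"hand":30}
    - {"x":28,"y":46,"z":-5,"roll":6.5,"hand":30}
    - {"x":28,"y":46,"z":-5,"roll":6.5,"hand":30}
    - {"x":28,"y":46,"z":-5,"roll":6.5,"hand":30}
    - {"x":28,"y":46,"z":-5,"roll":6.5,"hand":30}
  force: 10

```text
time: 1.1
position: [0.5284, -0.1647, 0.2457]
tool_rot: [2.227, 2.216, -0.0]
ft_force: [1.5, -0.8, -0.6]
grip_width: 0.349
grip_force: 0.0
```

Request:
send_rows:
  rows:
    - {"x":0,"y":0}
    - {"x":0}
    - {"x":0}

```text
schema error: expected keys hand, x, y, z, roll
```

Request:
send_rows:
  rows:
    - {"x":6,"y":29,"z":-30,"roll":0,"hand":30}
    - {"x":0,"y":29,"z":-30,"roll":0,"hand":30}
    - {"x":0,"y":0,"z":0,"roll":0,"hand":30}
    - {"x":0,"y":0,"z":0,"roll":0,"hand":30}
    - {"x":0,"y":0,"z":0,"roll":0,"hand":30}

```text
time: 1.6
position: [0.5343, -0.1099, 0.1867]
tool_rot: [2.233, 2.208, 0.0]
ft_force: [0.3, -0.1, -0.1]
grip_width: 0.345
grip_force: 0.0
```

Request:
send_rows:
  rows:
    - {"x":11,"y":19,"z":-10,"roll":0,"hand":30}
    - {"x":10,"y":18,"z":-17,"roll":0,"hand":30}
    - {"x":0,"y":0,"z":0,"roll":0,"hand":30}
    - {"x":0,"y":0,"z":0,"roll":0,"hand":30}

```text
time: 2.0
position: [0.5552, -0.0728, 0.1596]
tool_rot: [2.233, 2.209, -0.0]
ft_force: [-0.0, -1.0, -0.2]
grip_width: 0.343
grip_force: 0.0
```

```bash
python3 - <<'E'
from h import *
i=get_image("scene");cv2.imwrite("pics/s1.png",i);crop(i,220,180,140,105,5,"pics/s1c.png")
print(get_state()["position"],w2pix("scene",[.5555,-.0726,.06]))
E
```

```text
[ 0.55524015 -0.0732687   0.15995505] [270.25958996 227.17263086]
```

View pics/s1c.png

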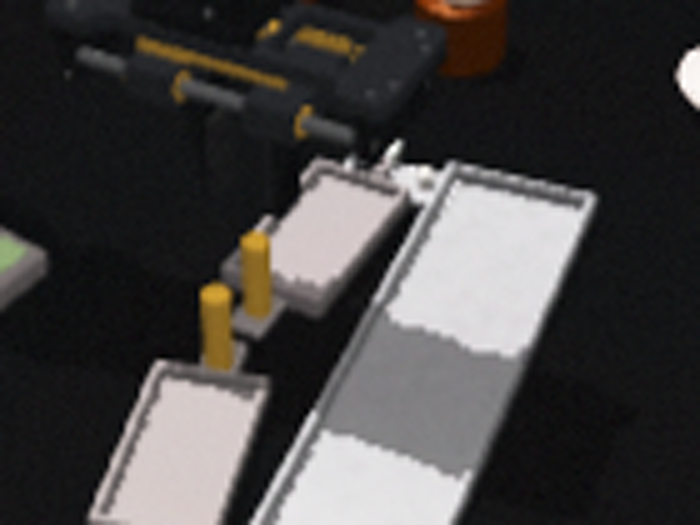

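The left knob's top is at about (271,228) in the scene view, where (270,227) was predicted, so the position holds. Lowering the fork over it.

Request:
send_rows:
  rows:
    - {"x":0,"y":0,"z":-33,"roll":0,"hand":28}
    - {"x":0,"y":0,"z":-32,"roll":0,"hand":28}
    - {"x":0,"y":0,"z":0,"roll":0,"hand":20}
    - {"x":0,"y":0,"z":0,"roll":0,"hand":20}
    - {"x":0,"y":0,"z":0,"roll":0,"hand":20}

```text
time: 2.55
position: [0.5563, -0.0722, 0.0963]
tool_rot: [2.231, 2.208, 0.003]
ft_force: [0.6, 1.1, 0.3]
grip_width: 0.236
grip_force: 0.0
```

```bash
cat > arc.py <<'E'
import numpy as np
C=np.array([.6598,-.0854]);t=np.radians(5.85)
ex=np.array([np.cos(t),np.sin(t)]);ey=np.array([-ex[1],ex[0]])
H={"L":C-.088*ex+.16*ey,"R":C-.088*ex-.16*ey}
def knob(s,q,r=.138):
    a=np.degrees(t)+(-90-np.degrees(q) if s=="L" else 90+np.degrees(q))
    return H[s]+r*np.array([np.cos(np.radians(a)),np.sin(np.radians(a))]),a
if __name__=="__main__":
    for s in "LR":
        print(s,H[s])
        for q in np.arange(.1,1.7,.1):
            k,a=knob(s,q);print(round(q,2),np.round(k*1000).astype(int),round(a,1),round(np.hypot(*k),3))
E
python3 arc.py
```

```text
L [0.55595038 0.06479739]
0.1 [556 -73] -89.9 0.561
0.2 [542 -73] -95.6 0.547
0.3 [529 -71] -101.3 0.533
0.4 [515 -67] -107.1 0.52
0.5 [502 -62] -112.8 0.506
0.6 [490 -56] -118.5 0.493
0.7 [478 -49] -124.3 0.481
0.8 [467 -41] -130.0 0.469
0.9 [457 -32] -135.7 0.458
1.0 [448 -21] -141.4 0.449
1.1 [440 -10] -147.2 0.44
1.2 [433   2] -152.9 0.433
1.3 [427  15] -158.6 0.428
1.4 [423  28] -164.4 0.424
1.5 [420  41] -170.1 0.422
1.6 [418  55] -175.8 0.422
R [ 0.5885662  -0.25353609]
0.1 [ 561 -118] 101.6 0.573
0.2 [ 548 -122] 107.3 0.561
0.3 [ 535 -127] 113.0 0.549
0.4 [ 522 -133] 118.8 0.539
0.5 [ 510 -140] 124.5 0.529
0.6 [ 499 -148] 130.2 0.521
0.7 [ 489 -158] 136.0 0.514
0.8 [ 480 -168] 141.7 0.509
0.9 [ 472 -179] 147.4 0.505
1.0 [ 465 -191] 153.1 0.503
1.1 [ 460 -204] 158.9 0.503
1.2 [ 456 -217] 164.6 0.505
1.3 [ 453 -230] 170.3 0.508
1.4 [ 451 -244] 176.1 0.513
1.5 [ 451 -258] 181.8 0.519
1.6 [ 452 -272] 187.5 0.527
```

Request:
send_rows:
  rows:
    - {"x":-14,"y":0,"z":0,"roll":-5.7,"hand":20}
    - {"x":-13,"y":2,"z":0,"roll":-5.7,"hand":20}
    - {"x":-14,"y":4,"z":0,"roll":-5.7,"hand":20}
    - {"x":-13,"y":5,"z":0,"roll":-5.7,"hand":20}
    - {"x":-12,"y":6,"z":0,"roll":-5.7,"hand":20}
    - {"x":0,"y":0,"z":0,"roll":0,"hand":20}

```text
time: 3.15
position: [0.4888, -0.054, 0.0958]
tool_rot: [2.705, 1.593, 0.001]
ft_force: [-0.1, -0.1, -0.0]
grip_width: 0.225
grip_force: 0.2
```

Request:
send_rows:
  rows:
    - {"x":-11,"y":6,"z":0,"roll":-5.7,"hand":20}
    - {"x":-11,"y":8,"z":0,"roll":-5.7,"hand":20}
    - {"x":-10,"y":9,"z":0,"roll":-5.7,"hand":20}
    - {"x":-9,"y":11,"z":0,"roll":-5.7,"hand":20}
    - {"x":-7,"y":11,"z":0,"roll":-5.7,"hand":20}
    - {"x":0,"y":0,"z":0,"roll":0,"hand":20}

```text
time: 3.75
position: [0.4416, -0.0085, 0.0952]
tool_rot: [3.014, 0.884, 0.003]
ft_force: [-0.6, 0.2, 0.3]
grip_width: 0.226
grip_force: 0.0
```

Request:
send_rows:
  rows:
    - {"x":-6,"y":11,"z":0,"roll":-5.7,"hand":20}
    - {"x":-4,"y":12,"z":0,"roll":-5.7,"hand":20}
    - {"x":-3,"y":13,"z":0,"roll":-5.7,"hand":20}
    - {"x":-1,"y":13,"z":0,"roll":-5.7,"hand":20}
    - {"x":0,"y":13,"z":0,"roll":-5.7,"hand":20}
    - {"x":0,"y":10,"z":0,"roll":-4,"hand":20}
    - {"x":0,"y":0,"z":0,"roll":0,"hand":20}
    - {"x":0,"y":0,"z":0,"roll":0,"hand":20}

```text
time: 4.55
position: [0.4279, 0.0621, 0.0946]
tool_rot: [3.141, 0.005, 0.002]
ft_force: [0.5, -0.0, -0.0]
grip_width: 0.232
grip_force: 0.0
```

Request:
send_rows:
  rows:
    - {"x":0,"y":0,"z":0,"roll":0,"hand":40}
    - {"x":0,"y":0,"z":20,"roll":0,"hand":40}
    - {"x":0,"y":0,"z":45,"roll":0,"hand":40}
    - {"x":15,"y":-20,"z":5,"roll":8.5,"hand":40}
    - {"x":15,"y":-20,"z":0,"roll":8.5,"hand":40}
    - {"x":15,"y":-20,"z":0,"roll":8.5,"hand":40}
    - {"x":15,"y":-20,"z":0,"roll":8.5,"hand":40}
    - {"x":15,"y":-20,"z":0,"roll":8.5,"hand":40}
    - {"x":15,"y":-20,"z":0,"roll":8.5,"hand":40}
    - {"x":15,"y":-20,"z":0,"roll":8.5,"hand":40}

```text
time: 5.55
position: [0.5324, -0.0793, 0.164]
tool_rot: [2.723, 1.567, -0.0]
ft_force: [0.4, 1.1, 0.5]
grip_width: 0.46
grip_force: 0.0
```

Request:
send_rows:
  rows:
    - {"x":12,"y":-20,"z":0,"roll":8.5,"hand":30}
    - {"x":12,"y":-20,"z":0,"roll":8.5,"hand":30}
    - {"x":0,"y":0,"z":0,"roll":8.5,"hand":30}
    - {"x":0,"y":0,"z":0,"roll":8.5,"hand":30}
    - {"x":0,"y":0,"z":0,"roll":8.5,"hand":30}
    - {"x":0,"y":0,"z":0,"roll":0,"hand":30}
    - {"x":0,"y":0,"z":0,"roll":0,"hand":30}

```text
time: 6.25
position: [0.5558, -0.1182, 0.164]
tool_rot: [1.982, 2.437, -0.0]
ft_force: [0.8, -0.1, -0.3]
grip_width: 0.349
grip_force: 0.0
```

Request:
send_rows:
  rows:
    - {"x":1,"y":0,"z":-35,"roll":1,"hand":28}
    - {"x":0,"y":0,"z":-34,"roll":0,"hand":28}
    - {"x":0,"y":0,"z":0,"roll":0,"hand":20}
    - {"x":0,"y":0,"z":0,"roll":0,"hand":20}
    - {"x":0,"y":0,"z":0,"roll":0,"hand":20}

```text
time: 6.75
position: [0.5582, -0.1176, 0.097]
tool_rot: [1.956, 2.455, 0.002]
ft_force: [0.5, -1.3, 0.2]
grip_width: 0.236
grip_force: 0.0
```

```bash
python3 - <<'E'
from h import *
i=get_image("top");crop(i,205,120,180,130,4,"pics/t2c.png")
print(get_state()["position"])
E
```

```text
[ 0.55831368 -0.11762815  0.09713544]
```

View pics/t2c.png

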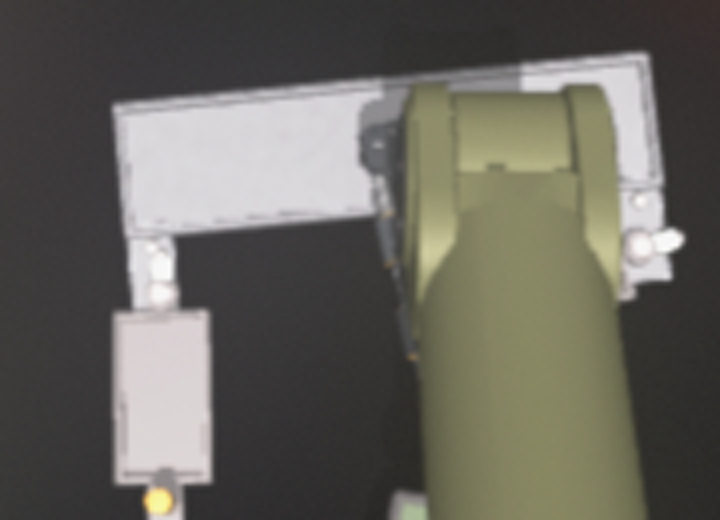

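The left arm now points straight at the robot, trough centre around crop (162,398) and knob at (158,500), so it looks seated. Swinging the right arm.

Request:
send_rows:
  rows:
    - {"x":-13,"y":-4,"z":0,"roll":5.7,"hand":20}
    - {"x":-13,"y":-5,"z":0,"roll":5.7,"hand":20}
    - {"x":-13,"y":-6,"z":0,"roll":5.7,"hand":20}
    - {"x":-12,"y":-7,"z":0,"roll":5.7,"hand":20}
    - {"x":-11,"y":-8,"z":0,"roll":5.7,"hand":20}
    - {"x":0,"y":0,"z":0,"roll":0,"hand":20}

```text
time: 7.4
position: [0.4944, -0.1493, 0.0964]
tool_rot: [1.294, 2.861, -0.003]
ft_force: [-0.8, 0.1, 0.7]
grip_width: 0.231
grip_force: 0.3
```

Request:
send_rows:
  rows:
    - {"x":-10,"y":-10,"z":0,"roll":5.7,"hand":20}
    - {"x":-9,"y":-10,"z":0,"roll":5.7,"hand":20}
    - {"x":-8,"y":-11,"z":0,"roll":5.7,"hand":20}
    - {"x":-7,"y":-12,"z":0,"roll":5.7,"hand":20}
    - {"x":-5,"y":-13,"z":0,"roll":5.7,"hand":20}
    - {"x":0,"y":0,"z":0,"roll":0,"hand":20}

```text
time: 8.0
position: [0.4563, -0.2053, 0.096]
tool_rot: [0.554, 3.091, -0.002]
ft_force: [-0.2, -0.2, 0.3]
grip_width: 0.229
grip_force: 0.0
```

Request:
send_rows:
  rows:
    - {"x":-1,"y":-13,"z":0,"roll":5.7,"hand":20}
    - {"x":-1,"y":-13,"z":0,"roll":5.7,"hand":20}
    - {"x":-1,"y":-14,"z":0,"roll":5.7,"hand":20}
    - {"x":0,"y":-14,"z":0,"roll":5.7,"hand":20}
    - {"x":1,"y":-14,"z":0,"roll":5.7,"hand":20}
    - {"x":1,"y":-8,"z":0,"roll":3,"hand":20}
    - {"x":0,"y":0,"z":0,"roll":0,"hand":20}
    - {"x":0,"y":0,"z":0,"roll":0,"hand":40}
    - {"x":0,"y":0,"z":0,"roll":0,"hand":40}
    - {"x":0,"y":0,"z":30,"roll":0,"hand":40}

```text
time: 9.0
position: [0.4527, -0.2778, 0.1222]
tool_rot: [0.312, -3.121, -0.008]
ft_force: [-0.7, -0.9, -0.1]
grip_width: 0.409
grip_force: 0.0
```

Request:
send_rows:
  rows:
    - {"x":0,"y":0,"z":50,"roll":0,"hand":60}
    - {"x":0,"y":30,"z":30,"roll":-8,"hand":75}
    - {"x":0,"y":40,"z":20,"roll":-8,"hand":75}
    - {"x":0,"y":48,"z":0,"roll":-8,"hand":75}
    - {"x":0,"y":48,"z":0,"roll":-8,"hand":75}
    - {"x":0,"y":48,"z":0,"roll":-8,"hand":75}
    - {"x":0,"y":48,"z":0,"roll":-8,"hand":75}
    - {"x":0,"y":0,"z":0,"roll":-8,"hand":75}
    - {"x":0,"y":0,"z":0,"roll":0,"hand":75}

```text
time: 9.9
position: [0.455, -0.0189, 0.2254]
tool_rot: [1.173, 2.913, -0.002]
ft_force: [0.0, -1.2, 0.2]
grip_width: 0.86
grip_force: 0.0
```

```bash
python3 - <<'E'
from h import *
i=get_image("scene");cv2.imwrite("pics/s3.png",i); cv2.imwrite("pics/t3.png",get_image("top"))
j=cv2.imread("pics/t3.png");crop(j,90,120,300,170,2.6,"pics/t3c.png")
print(get_state())
E
```

```text
{'time': 10.0, 'joint_positions': array([ 0.88026702, -0.02740755, -0.86816316,  1.97463559, -0.02165944,
        1.18435128,  0.82489734]), 'qd': array([ 0.01351881,  0.00685707,  0.01171708, -0.00186194, -0.00453202,
        0.00054235, -0.00042818]), 'joint_torque': array([ -0.70274346, -18.90427351,  -0.08472391, -29.54337358,
        -0.09149647,   0.07997666,  -0.09244922]), 'position': array([ 0.45502335, -0.02113965,  0.22516516]), 'tool_rot': array([ 1.17427433e+00,  2.91314071e+00, -1.01962183e-03]), 'ft_force': array([-0.08777376, -0.67538345, -0.71655066]), 'torque': array([-0.00862952, -0.14779566, -0.00886696]), 'grip_force': 0.0, 'grip_width': 0.8613126028283035}
```

View pics/t3c.png

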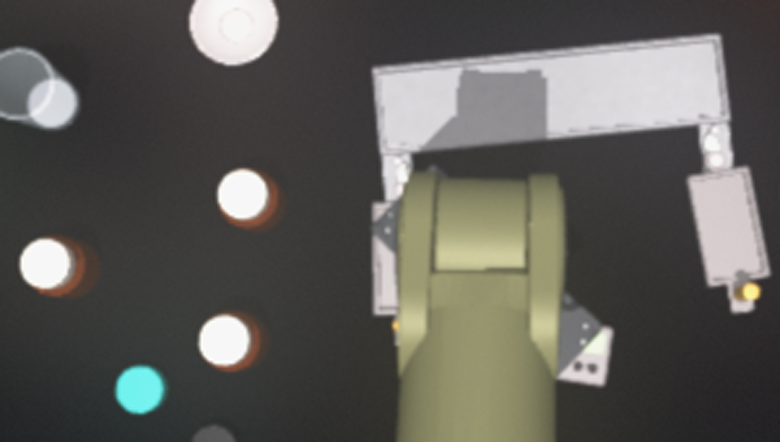

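Both arms are out, the right knob at crop (750,291). The jars haven't moved: caps at (242,194), (46,264) and (224,341). Working out the arm angles and cap targets.

```bash
python3 - <<'E'
from h import *; from arc import *
P=lambda u,v,z,s,u0,v0: pix2w("top",u0+(u+.5)/s-.5,v0+(v+.5)/s-.5,z)
kl=P(158,500,.06,4,205,120);kr=P(750,291,.06,2.6,90,120)
for s,k in(("L",kl),("R",kr)):
    d=k[:2]-H[s];a=np.degrees(np.arctan2(d[1],d[0]));print(s,k,np.linalg.norm(d),a,knob(s,1.65))
    for r in(.0415,.0685,.0955): print(r,knob(s,1.65,r)[0])
# measured trough centres from rim corners (z=.018)
tl=np.mean([P(u,v,.018,4,205,120) for u,v in((114,311),(211,311),(213,483),(113,483))],0)
tr=np.mean([P(u,v,.018,2.6,90,120) for u,v in((688,177),(748,167),(768,274),(709,286))],0)
print(tl,tr)
for p in((242,194),(46,264),(224,341)): print(P(*p,.072,2.6,90,120))
for z in(-.09,0,.09): print("slot",C+z*ey)
E
```

```text
L [0.42043534 0.06244606 0.06      ] 0.13553543176239014 -179.00595569647166 (array([0.41798656, 0.06163773]), np.float64(-178.68803619658584))
0.0415 [0.51446126 0.0638472 ]
0.0685 [0.48746834 0.06322901]
0.0955 [0.46047541 0.06261081]
R [ 0.45465424 -0.27647716  0.06      ] 0.13586282127433508 -170.27876879775536 (array([ 0.45282814, -0.27841939]), np.float64(190.38803619658583))
0.0415 [ 0.54774643 -0.26101912]
0.0685 [ 0.52118898 -0.26588759]
0.0955 [ 0.49463153 -0.27075606]
[0.48923488 0.06342266 0.018     ] [ 0.52295811 -0.26491395  0.018     ]
[0.54638285 0.21788133 0.072     ]
[0.47747766 0.40585038 0.072     ]
[0.40401461 0.23184347 0.072     ]
slot [ 0.6689732  -0.17493129]
slot [ 0.6598 -0.0854]
slot [0.6506268  0.00413129]
```

Request:
send_rows:
  rows:
    - {"x":18,"y":48,"z":0,"roll":8,"hand":65}
    - {"x":18,"y":48,"z":0,"roll":8,"hand":65}
    - {"x":18,"y":48,"z":0,"roll":8,"hand":65}
    - {"x":18,"y":48,"z":0,"roll":8,"hand":65}
    - {"x":18,"y":46,"z":0,"roll":8,"hand":65}
    - {"x":0,"y":0,"z":-20,"roll":5,"hand":65}
    - {"x":0,"y":0,"z":0,"roll":0,"hand":65}
    - {"x":0,"y":0,"z":0,"roll":0,"hand":65}

```text
time: 10.8
position: [0.5435, 0.2106, 0.2042]
tool_rot: [0.021, -3.139, 0.002]
ft_force: [0.6, -0.3, -0.1]
grip_width: 0.748
grip_force: 0.0
```

Request:
send_rows:
  rows:
    - {"x":3,"y":7,"z":-20,"roll":0,"hand":65}
    - {"x":0,"y":0,"z":-32,"roll":0,"hand":65}
    - {"x":0,"y":0,"z":-20,"roll":0,"hand":65}
    - {"x":0,"y":0,"z":0,"roll":0,"hand":65}
    - {"x":0,"y":0,"z":0,"roll":0,"hand":30}
    - {"x":0,"y":0,"z":0,"roll":0,"hand":30}
    - {"x":0,"y":0,"z":0,"roll":0,"hand":30}
    - {"x":0,"y":0,"z":0,"roll":0,"hand":30}
    - {"x":0,"y":0,"z":0,"roll":0,"hand":30}
  force: 8

```text
time: 11.7
position: [0.5471, 0.2197, 0.1345]
tool_rot: [-0.026, 3.139, -0.0]
ft_force: [-0.5, -1.4, 5.8]
grip_width: 0.523
grip_force: 8.0
```

Request:
send_rows:
  rows:
    - {"x":0,"y":0,"z":15,"roll":0,"hand":30}
    - {"x":0,"y":0,"z":40,"roll":0,"hand":30}
    - {"x":0,"y":0,"z":0,"roll":0,"hand":30}
    - {"x":0,"y":0,"z":0,"roll":0,"hand":30}

```text
time: 12.1
position: [0.5467, 0.2202, 0.1897]
tool_rot: [-0.027, 3.139, 0.001]
ft_force: [-0.0, 0.8, -1.3]
grip_width: 0.523
grip_force: 8.0
```

```bash
python3 - <<'E'
from h import *
i=get_image("scene");crop(i,235,100,140,105,5,"pics/s4c.png")
s=get_state();print(s["position"],s["ft_force"],w2pix("scene",s["position"]-[0,0,.07]))
E
```

```text
[0.54622572 0.21968146 0.18846003] [ 0.11412858  0.27529759 -1.537404  ] [312.17181599 157.8840833 ]
```

View pics/s4c.png

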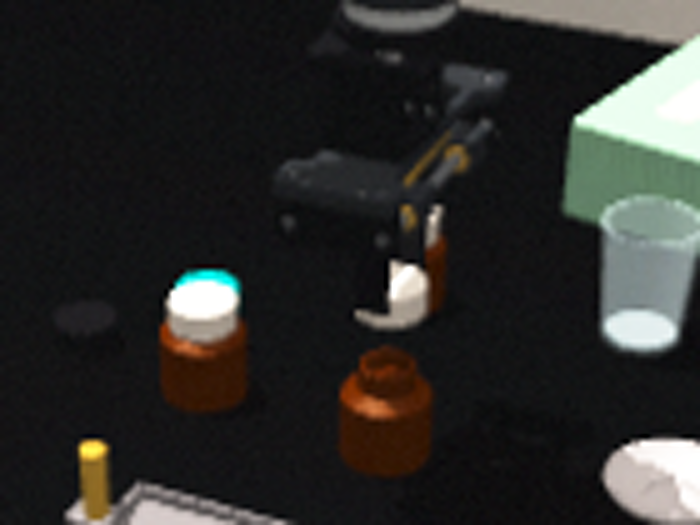

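The cap is held upright between the fingers at crop (395,295), and the open jar stands below at (387,410). Carrying the cap to the left trough.

Request:
send_rows:
  rows:
    - {"x":-7,"y":-35,"z":0,"roll":0,"hand":30}
    - {"x":-8,"y":-40,"z":0,"roll":0,"hand":30}
    - {"x":-8,"y":-40,"z":0,"roll":0,"hand":30}
    - {"x":-8,"y":-40,"z":0,"roll":0,"hand":30}
    - {"x":0,"y":0,"z":0,"roll":0,"hand":30}
    - {"x":0,"y":0,"z":-20,"roll":0,"hand":30}
    - {"x":0,"y":0,"z":0,"roll":0,"hand":30}
    - {"x":0,"y":0,"z":0,"roll":0,"hand":30}

```text
time: 12.95
position: [0.5147, 0.0654, 0.1676]
tool_rot: [0.029, -3.14, -0.001]
ft_force: [0.1, -0.0, -0.4]
grip_width: 0.524
grip_force: 8.0
```

Request:
send_rows:
  rows:
    - {"x":1,"y":-1.5,"z":-30,"roll":0,"hand":30}
    - {"x":0,"y":0,"z":-25,"roll":0,"hand":30}
    - {"x":0,"y":0,"z":-10,"roll":0,"hand":30}
    - {"x":0,"y":0,"z":-5,"roll":0,"hand":30}
    - {"x":0,"y":0,"z":-3,"roll":0,"hand":30}
    - {"x":0,"y":0,"z":0,"roll":0,"hand":30}
    - {"x":0,"y":0,"z":0,"roll":0,"hand":30}

```text
time: 13.65
position: [0.517, 0.0633, 0.096]
tool_rot: [-0.027, 3.14, 0.0]
ft_force: [0.4, 0.7, 0.5]
grip_width: 0.521
grip_force: 8.0
```

Request:
send_rows:
  rows:
    - {"x":0,"y":0,"z":-2,"roll":0,"hand":30}
    - {"x":0,"y":0,"z":-2,"roll":0,"hand":30}
    - {"x":0,"y":0,"z":0,"roll":0,"hand":30}
    - {"x":0,"y":0,"z":0,"roll":0,"hand":30}

```text
time: 14.05
position: [0.5169, 0.0631, 0.0919]
tool_rot: [-0.027, 3.14, -0.001]
ft_force: [-1.1, -0.5, 4.6]
grip_width: 0.521
grip_force: 8.0
```

Request:
send_rows:
  rows:
    - {"x":0,"y":0,"z":0,"roll":0,"hand":56}
    - {"x":0,"y":0,"z":0,"roll":0,"hand":56}
    - {"x":0,"y":0,"z":10,"roll":0,"hand":60}
    - {"x":0,"y":0,"z":45,"roll":0,"hand":65}
    - {"x":0,"y":0,"z":45,"roll":0,"hand":65}
    - {"x":-15,"y":45,"z":5,"roll":0,"hand":65}
    - {"x":-15,"y":45,"z":0,"roll":0,"hand":65}
    - {"x":-20,"y":45,"z":0,"roll":0,"hand":65}
    - {"x":-30,"y":30,"z":0,"roll":0,"hand":65}
    - {"x":0,"y":0,"z":0,"roll":0,"hand":65}

```text
time: 15.05
position: [0.4316, 0.234, 0.1968]
tool_rot: [0.044, -3.141, -0.001]
ft_force: [1.1, 0.8, 0.0]
grip_width: 0.744
grip_force: 0.0
```

```bash
python3 - <<'E'
from h import *
i=get_image("top");cv2.imwrite("pics/t5.png",i); crop(i,90,120,300,170,2.6,"pics/t5c.png")
print(get_state()["position"])
# white blobs (caps)
g=i.min(2);n,l,st,c=cv2.connectedComponentsWithStats((g>215).astype(np.uint8))
for k in range(1,n):
    if 150<st[k,4]<700: print(np.round(c[k],1),st[k,4],pix2w("top",*c[k],.072),pix2w("top",*c[k],.03))
E
```

```text
[0.43406854 0.23093996 0.19667887]
[227.7  30. ] 390 [0.97948664 0.11050756 0.072     ] [1.00170253 0.11574156 0.03      ]
[434.5 165.3] 280 [ 0.62287968 -0.41933283  0.072     ] [ 0.63145372 -0.43436765  0.03      ]
[259.6 165. ] 568 [0.62209591 0.02447558 0.072     ] [0.63063997 0.02641846 0.03      ]
[457.6 223.3] 151 [ 0.47559291 -0.47303558  0.072     ] [ 0.47853256 -0.49012478  0.03      ]
[313.3 250.8] 174 [ 0.40551364 -0.11128137  0.072     ] [ 0.40577243 -0.11453181  0.03      ]
```

View pics/t5c.png

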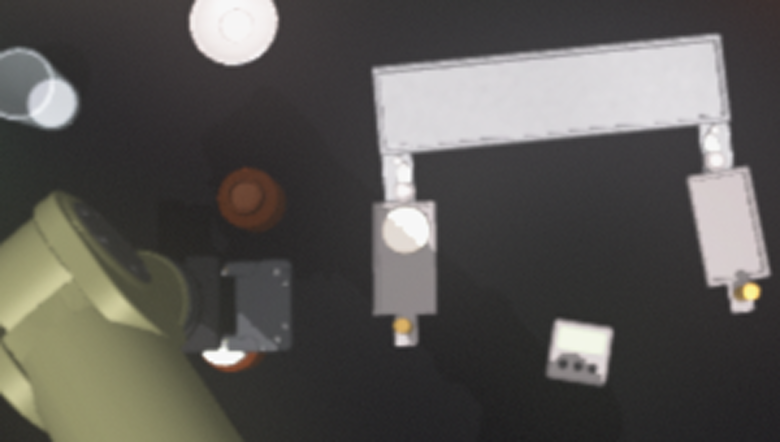

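The first cap lies in the left trough at crop (406,229), and the open jar stands at (247,197). The next cap is still at about (224,341).

Request:
send_rows:
  rows:
    - {"x":-14,"y":0,"z":0,"roll":0,"hand":65}
    - {"x":-14,"y":0,"z":-10,"roll":0,"hand":65}
    - {"x":0,"y":0,"z":-20,"roll":0,"hand":65}
    - {"x":0,"y":0,"z":0,"roll":0,"hand":65}
    - {"x":0,"y":0,"z":0,"roll":0,"hand":65}

```text
time: 15.6
position: [0.4088, 0.2276, 0.1664]
tool_rot: [0.025, -3.141, -0.001]
ft_force: [-0.7, 0.7, 0.2]
grip_width: 0.746
grip_force: 0.0
```

Request:
send_rows:
  rows:
    - {"x":-4,"y":4,"z":-10,"roll":0,"hand":65}
    - {"x":0,"y":0,"z":-12,"roll":0,"hand":65}
    - {"x":0,"y":0,"z":-12,"roll":0,"hand":65}
    - {"x":0,"y":0,"z":0,"roll":0,"hand":65}
    - {"x":0,"y":0,"z":0,"roll":0,"hand":30}
    - {"x":0,"y":0,"z":0,"roll":0,"hand":30}
    - {"x":0,"y":0,"z":0,"roll":0,"hand":30}
    - {"x":0,"y":0,"z":0,"roll":0,"hand":30}
    - {"x":0,"y":0,"z":0,"roll":0,"hand":30}
  force: 8

```text
time: 16.5
position: [0.4046, 0.2323, 0.1324]
tool_rot: [-0.027, 3.141, 0.001]
ft_force: [-1.0, 0.9, 1.3]
grip_width: 0.518
grip_force: 8.0
```

Request:
send_rows:
  rows:
    - {"x":0,"y":0,"z":15,"roll":0,"hand":30}
    - {"x":0,"y":0,"z":40,"roll":0,"hand":30}
    - {"x":12,"y":-35,"z":0,"roll":0,"hand":30}
    - {"x":12,"y":-35,"z":0,"roll":0,"hand":30}
    - {"x":12,"y":-35,"z":0,"roll":0,"hand":30}
    - {"x":12,"y":-35,"z":0,"roll":0,"hand":30}
    - {"x":11,"y":-30,"z":0,"roll":0,"hand":30}
    - {"x":0,"y":0,"z":-20,"roll":0,"hand":30}
    - {"x":0,"y":0,"z":0,"roll":0,"hand":30}
    - {"x":0,"y":0,"z":0,"roll":0,"hand":30}

```text
time: 17.5
position: [0.4628, 0.063, 0.1671]
tool_rot: [0.029, -3.14, -0.001]
ft_force: [0.0, -0.0, 0.2]
grip_width: 0.522
grip_force: 8.0
```

Request:
send_rows:
  rows:
    - {"x":0,"y":0,"z":-30,"roll":0,"hand":30}
    - {"x":0,"y":0,"z":-25,"roll":0,"hand":30}
    - {"x":0,"y":0,"z":-12,"roll":0,"hand":30}
    - {"x":0,"y":0,"z":-5,"roll":0,"hand":30}
    - {"x":0,"y":0,"z":-3,"roll":0,"hand":30}
    - {"x":0,"y":0,"z":-2,"roll":0,"hand":30}
    - {"x":0,"y":0,"z":0,"roll":0,"hand":30}
    - {"x":0,"y":0,"z":0,"roll":0,"hand":30}

```text
time: 18.3
position: [0.4638, 0.0622, 0.0907]
tool_rot: [-0.027, 3.14, -0.0]
ft_force: [0.2, 0.2, -0.4]
grip_width: 0.519
grip_force: 8.0
```

Request:
send_rows:
  rows:
    - {"x":0,"y":0,"z":-1,"roll":0,"hand":30}
    - {"x":0,"y":0,"z":0,"roll":0,"hand":56}
    - {"x":0,"y":0,"z":0,"roll":0,"hand":56}
    - {"x":0,"y":0,"z":10,"roll":0,"hand":60}
    - {"x":0,"y":0,"z":45,"roll":0,"hand":65}
    - {"x":0,"y":0,"z":45,"roll":0,"hand":65}
    - {"x":2,"y":45,"z":5,"roll":0,"hand":65}
    - {"x":2,"y":48,"z":0,"roll":0,"hand":65}
    - {"x":2,"y":48,"z":0,"roll":0,"hand":65}
    - {"x":2,"y":48,"z":0,"roll":0,"hand":65}

```text
time: 19.3
position: [0.4718, 0.2522, 0.1949]
tool_rot: [-0.024, 3.14, -0.0]
ft_force: [1.1, -0.3, 0.5]
grip_width: 0.742
grip_force: 0.0
```

Request:
send_rows:
  rows:
    - {"x":2,"y":48,"z":0,"roll":0,"hand":65}
    - {"x":2,"y":48,"z":0,"roll":0,"hand":65}
    - {"x":2,"y":30,"z":0,"roll":0,"hand":65}
    - {"x":0,"y":0,"z":0,"roll":0,"hand":65}
    - {"x":0,"y":0,"z":0,"roll":0,"hand":65}

```text
time: 19.8
position: [0.4767, 0.3778, 0.1944]
tool_rot: [0.03, -3.141, -0.0]
ft_force: [0.8, -0.4, -0.1]
grip_width: 0.745
grip_force: 0.0
```

```bash
python3 - <<'E'
from h import *
i=get_image("top");cv2.imwrite("pics/t6.png",i); crop(i,30,120,360,170,2.2,"pics/t6c.png")
print(get_state()["position"])
E
```

```text
[0.477431   0.37641639 0.19420026]
```

View pics/t6c.png

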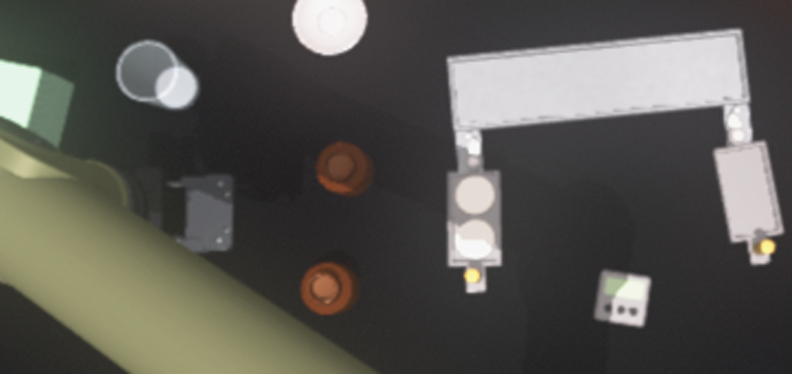

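Both caps sit in the left trough, at crop (475,195) and (474,240). The gripper hides the third jar from above, so I'll check it numerically in the scene camera.

```bash
python3 - <<'E'
from h import *
a=cv2.imread("pics/scene0.png");i=get_image("scene");u,v=np.round(w2pix("scene",[.478,.4065,.072])).astype(int);print(u,v)
for im in(a,i):
    m=(im[v-12:v+25,u-25:u+25].min(2)>150).astype(np.uint8); n,l,s,c=cv2.connectedComponentsWithStats(m)
    print([(s[k].tolist(),np.round(c[k],1)) for k in range(1,n)])
E
```

```text
315 142
[([20, 9, 13, 7, 76], array([25.9, 12. ]))]
[([20, 9, 12, 7, 72], array([25.6, 12.1]))]
```

Unmoved. Picking the third cap.

Request:
send_rows:
  rows:
    - {"x":1,"y":15,"z":0,"roll":0,"hand":65}
    - {"x":0,"y":15,"z":-10,"roll":0,"hand":65}
    - {"x":0,"y":0,"z":-20,"roll":0,"hand":65}
    - {"x":0,"y":0,"z":0,"roll":0,"hand":65}
    - {"x":0,"y":0,"z":0,"roll":0,"hand":65}

```text
time: 20.4
position: [0.4792, 0.4053, 0.1642]
tool_rot: [0.023, -3.141, 0.002]
ft_force: [0.1, 0.4, -0.1]
grip_width: 0.749
grip_force: 0.0
```

Request:
send_rows:
  rows:
    - {"x":-1,"y":1,"z":-10,"roll":0,"hand":65}
    - {"x":0,"y":0,"z":-12,"roll":0,"hand":65}
    - {"x":0,"y":0,"z":-10,"roll":0,"hand":65}
    - {"x":0,"y":0,"z":0,"roll":0,"hand":65}
    - {"x":0,"y":0,"z":0,"roll":0,"hand":30}
    - {"x":0,"y":0,"z":0,"roll":0,"hand":30}
    - {"x":0,"y":0,"z":0,"roll":0,"hand":30}
    - {"x":0,"y":0,"z":0,"roll":0,"hand":30}
    - {"x":0,"y":0,"z":0,"roll":0,"hand":30}
  force: 8

```text
time: 21.3
position: [0.4774, 0.4085, 0.1325]
tool_rot: [-0.027, 3.141, 0.001]
ft_force: [0.1, 0.4, 2.3]
grip_width: 0.527
grip_force: 8.0
```

Request:
send_rows:
  rows:
    - {"x":0,"y":0,"z":15,"roll":0,"hand":30}
    - {"x":0,"y":0,"z":40,"roll":0,"hand":30}
    - {"x":5,"y":-35,"z":20,"roll":0,"hand":30}
    - {"x":5,"y":-45,"z":0,"roll":0,"hand":30}
    - {"x":5,"y":-45,"z":0,"roll":0,"hand":30}
    - {"x":5,"y":-45,"z":0,"roll":0,"hand":30}
    - {"x":5,"y":-45,"z":0,"roll":0,"hand":30}
    - {"x":5,"y":-45,"z":0,"roll":0,"hand":30}
    - {"x":5,"y":-45,"z":0,"roll":0,"hand":30}
    - {"x":5,"y":-45,"z":0,"roll":0,"hand":30}

```text
time: 22.3
position: [0.5173, 0.0565, 0.2082]
tool_rot: [-0.028, 3.14, -0.002]
ft_force: [0.7, 0.1, 0.5]
grip_width: 0.523
grip_force: 8.0
```

Request:
send_rows:
  rows:
    - {"x":5,"y":-45,"z":0,"roll":2,"hand":30}
    - {"x":0,"y":-45,"z":0,"roll":2,"hand":30}
    - {"x":0,"y":-45,"z":0,"roll":2,"hand":30}
    - {"x":0,"y":-45,"z":0,"roll":2,"hand":30}
    - {"x":0,"y":-45,"z":0,"roll":1.4,"hand":30}
    - {"x":0,"y":-40,"z":0,"roll":0,"hand":30}
    - {"x":0,"y":-30,"z":0,"roll":0,"hand":30}
    - {"x":0,"y":0,"z":0,"roll":0,"hand":30}
    - {"x":0,"y":0,"z":0,"roll":0,"hand":30}

```text
time: 23.2
position: [0.5223, -0.2371, 0.2077]
tool_rot: [-0.282, 3.128, 0.001]
ft_force: [-0.1, 1.7, -0.4]
grip_width: 0.53
grip_force: 8.0
```

Request:
send_rows:
  rows:
    - {"x":0,"y":-15,"z":-10,"roll":0,"hand":30}
    - {"x":0,"y":-14,"z":-20,"roll":0,"hand":30}
    - {"x":0,"y":0,"z":-20,"roll":0,"hand":30}
    - {"x":0,"y":0,"z":-20,"roll":0,"hand":30}
    - {"x":0,"y":0,"z":0,"roll":0,"hand":30}
    - {"x":0,"y":0,"z":0,"roll":0,"hand":30}

```text
time: 23.8
position: [0.5225, -0.2652, 0.1371]
tool_rot: [0.287, -3.128, -0.001]
ft_force: [0.2, -0.3, -0.6]
grip_width: 0.53
grip_force: 8.0
```

Request:
send_rows:
  rows:
    - {"x":0,"y":0,"z":-25,"roll":0,"hand":30}
    - {"x":0,"y":0,"z":-12,"roll":0,"hand":30}
    - {"x":0,"y":0,"z":-5,"roll":0,"hand":30}
    - {"x":0,"y":0,"z":-3,"roll":0,"hand":30}
    - {"x":0,"y":0,"z":-2,"roll":0,"hand":30}
    - {"x":0,"y":0,"z":0,"roll":0,"hand":30}
    - {"x":0,"y":0,"z":0,"roll":0,"hand":30}

```text
time: 24.5
position: [0.5226, -0.266, 0.0906]
tool_rot: [-0.284, 3.128, -0.001]
ft_force: [-0.4, 0.5, -1.4]
grip_width: 0.528
grip_force: 8.0
```

Request:
send_rows:
  rows:
    - {"x":0,"y":0,"z":-1,"roll":0,"hand":30}
    - {"x":0,"y":0,"z":0,"roll":0,"hand":56}
    - {"x":0,"y":0,"z":0,"roll":0,"hand":56}
    - {"x":0,"y":0,"z":10,"roll":0,"hand":60}
    - {"x":0,"y":0,"z":45,"roll":0,"hand":75}
    - {"x":0,"y":0,"z":45,"roll":0,"hand":75}
    - {"x":0,"y":45,"z":5,"roll":0,"hand":75}
    - {"x":0,"y":48,"z":0,"roll":0,"hand":75}
    - {"x":0,"y":48,"z":0,"roll":0,"hand":75}
    - {"x":0,"y":0,"z":0,"roll":0,"hand":75}

```text
time: 25.5
position: [0.5225, -0.1162, 0.1955]
tool_rot: [-0.302, 3.126, 0.002]
ft_force: [0.3, -0.2, -0.5]
grip_width: 0.86
grip_force: 0.0
```

```bash
python3 - <<'E'
from h import *
i=get_image("top");cv2.imwrite("pics/t7.png",i); crop(i,85,125,310,160,2.5,"pics/t7c.png")
print(get_state()["position"])
E
```

```text
[ 0.52252069 -0.12047701  0.19516238]
```

View pics/t7c.png

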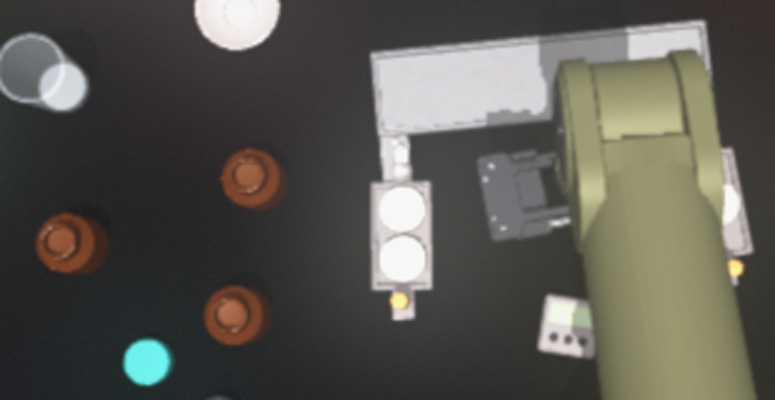

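All three caps are in the troughs: (402,209) and (402,258) in the left, about (728,205) in the right. The open jars' necks are at (248,176), (60,241) and (231,313).

```bash
python3 - <<'E'
from h import *
from arc import *
for u,v in((248,176),(60,241),(231,313)): print(pix2w("top",85+(u+.5)/2.5-.5,125+(v+.5)/2.5-.5,.068))
for y in(-.11,0,.11):print(y,C+y*ey)
E
```

```text
[0.54490715 0.21585582 0.068     ]
[0.47810801 0.40411625 0.068     ]
[0.40640973 0.22969789 0.068     ]
-0.11 [ 0.67101169 -0.19482714]
0 [ 0.6598 -0.0854]
0.11 [0.64858831 0.02402714]
```

Request:
send_rows:
  rows:
    - {"x":3,"y":40,"z":0,"roll":-1,"hand":80}
    - {"x":3,"y":48,"z":0,"roll":-1,"hand":80}
    - {"x":3,"y":48,"z":0,"roll":-1,"hand":80}
    - {"x":3,"y":48,"z":0,"roll":-1,"hand":80}
    - {"x":3,"y":48,"z":0,"roll":-1,"hand":80}
    - {"x":3,"y":48,"z":0,"roll":0,"hand":80}
    - {"x":3,"y":40,"z":0,"roll":0,"hand":80}
    - {"x":2,"y":16,"z":0,"roll":0,"hand":80}
    - {"x":0,"y":0,"z":0,"roll":0,"hand":80}
    - {"x":0,"y":0,"z":0,"roll":0,"hand":80}

```text
time: 26.55
position: [0.5458, 0.2099, 0.1939]
tool_rot: [0.146, -3.138, 0.001]
ft_force: [-0.0, -0.3, 0.5]
grip_width: 0.92
grip_force: 0.0
```

Request:
send_rows:
  rows:
    - {"x":0,"y":7,"z":-20,"roll":0,"hand":83}
    - {"x":0,"y":0,"z":-30,"roll":0,"hand":83}
    - {"x":0,"y":0,"z":-30,"roll":0,"hand":83}
    - {"x":0,"y":0,"z":-26,"roll":0,"hand":83}
    - {"x":0,"y":0,"z":0,"roll":0,"hand":45}
    - {"x":0,"y":0,"z":0,"roll":0,"hand":45}
    - {"x":0,"y":0,"z":0,"roll":0,"hand":45}
    - {"x":0,"y":0,"z":0,"roll":0,"hand":45}
    - {"x":0,"y":0,"z":0,"roll":0,"hand":45}
  force: 15

```text
time: 27.45
position: [0.5462, 0.2184, 0.0896]
tool_rot: [-0.147, 3.136, 0.001]
ft_force: [0.7, 0.5, 3.8]
grip_width: 0.685
grip_force: 15.0
```

Request:
send_rows:
  rows:
    - {"x":0,"y":0,"z":20,"roll":0,"hand":45}
    - {"x":0,"y":0,"z":40,"roll":0,"hand":45}
    - {"x":0,"y":0,"z":30,"roll":0,"hand":45}
    - {"x":10,"y":-35,"z":0,"roll":0,"hand":45}
    - {"x":14,"y":-45,"z":0,"roll":0,"hand":45}
    - {"x":14,"y":-45,"z":0,"roll":0,"hand":45}
    - {"x":14,"y":-45,"z":0,"roll":0,"hand":45}
    - {"x":14,"y":-45,"z":0,"roll":0,"hand":45}
    - {"x":14,"y":-45,"z":0,"roll":0,"hand":45}
    - {"x":14,"y":-45,"z":0,"roll":0,"hand":45}

```text
time: 28.45
position: [0.6395, -0.089, 0.1784]
tool_rot: [-0.147, 3.138, -0.001]
ft_force: [0.8, 0.6, -0.8]
grip_width: 0.686
grip_force: 15.0
```

Request:
send_rows:
  rows:
    - {"x":14,"y":-45,"z":0,"roll":0,"hand":45}
    - {"x":14,"y":-45,"z":0,"roll":0,"hand":45}
    - {"x":3,"y":-20,"z":0,"roll":0,"hand":45}
    - {"x":0,"y":0,"z":0,"roll":0,"hand":45}
    - {"x":0,"y":0,"z":0,"roll":0,"hand":45}

```text
time: 28.95
position: [0.67, -0.196, 0.178]
tool_rot: [0.147, -3.138, -0.003]
ft_force: [-0.2, 0.7, -1.1]
grip_width: 0.685
grip_force: 15.0
```

Request:
send_rows:
  rows:
    - {"x":1,"y":0,"z":-30,"roll":0,"hand":45}
    - {"x":0,"y":0,"z":-30,"roll":0,"hand":45}
    - {"x":0,"y":0,"z":-15,"roll":0,"hand":45}
    - {"x":0,"y":0,"z":-6,"roll":0,"hand":45}
    - {"x":0,"y":0,"z":-2,"roll":0,"hand":45}
    - {"x":0,"y":0,"z":0,"roll":0,"hand":45}
    - {"x":0,"y":0,"z":0,"roll":0,"hand":45}

```text
time: 29.65
position: [0.6721, -0.1967, 0.0966]
tool_rot: [-0.147, 3.136, -0.001]
ft_force: [-0.0, 0.6, -1.0]
grip_width: 0.686
grip_force: 15.0
```

Request:
send_rows:
  rows:
    - {"x":0,"y":0,"z":-2,"roll":0,"hand":45}
    - {"x":0,"y":0,"z":-2,"roll":0,"hand":45}
    - {"x":0,"y":0,"z":0,"roll":0,"hand":45}
    - {"x":0,"y":0,"z":0,"roll":0,"hand":45}

```text
time: 30.05
position: [0.672, -0.197, 0.0935]
tool_rot: [-0.147, 3.136, -0.002]
ft_force: [-3.3, -0.5, 8.1]
grip_width: 0.685
grip_force: 15.0
```

Request:
send_rows:
  rows:
    - {"x":0,"y":0,"z":0,"roll":0,"hand":78}
    - {"x":0,"y":0,"z":0,"roll":0,"hand":78}
    - {"x":0,"y":0,"z":20,"roll":0,"hand":80}
    - {"x":0,"y":0,"z":45,"roll":0,"hand":80}
    - {"x":0,"y":0,"z":35,"roll":0,"hand":80}
    - {"x":-26,"y":42,"z":0,"roll":0,"hand":80}
    - {"x":-26,"y":42,"z":0,"roll":0,"hand":80}
    - {"x":-26,"y":42,"z":0,"roll":0,"hand":80}
    - {"x":-26,"y":42,"z":0,"roll":0,"hand":80}
    - {"x":-26,"y":42,"z":0,"roll":0,"hand":80}

```text
time: 31.05
position: [0.5403, 0.0151, 0.1922]
tool_rot: [-0.148, 3.137, -0.001]
ft_force: [0.8, 0.2, 1.4]
grip_width: 0.92
grip_force: 0.0
```

Request:
send_rows:
  rows:
    - {"x":-26,"y":42,"z":0,"roll":0,"hand":80}
    - {"x":-26,"y":42,"z":0,"roll":0,"hand":80}
    - {"x":-10,"y":20,"z":0,"roll":0,"hand":80}
    - {"x":0,"y":0,"z":0,"roll":0,"hand":80}
    - {"x":0,"y":0,"z":0,"roll":0,"hand":80}

```text
time: 31.55
position: [0.4798, 0.1172, 0.192]
tool_rot: [-0.149, 3.136, -0.003]
ft_force: [1.3, 0.3, 0.2]
grip_width: 0.917
grip_force: 0.0
```

```bash
python3 - <<'E'
from h import *
i=get_image("top");cv2.imwrite("pics/t8.png",i); crop(i,85,125,310,160,2.5,"pics/t8c.png")
print(get_state()["position"])
E
```

```text
[0.48013061 0.11626566 0.19175292]
```

View pics/t8c.png

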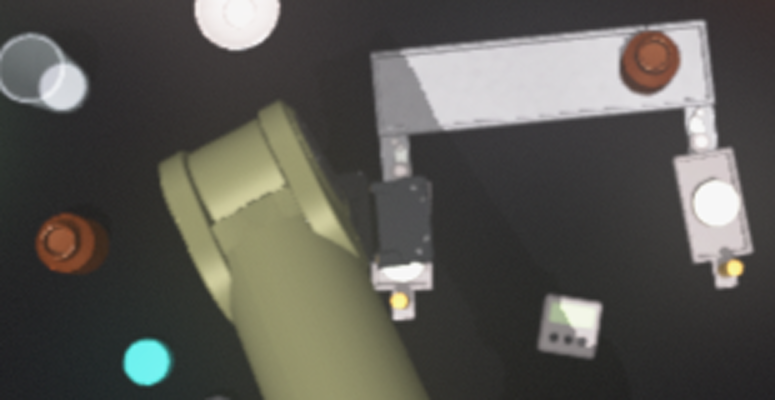

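The first jar stands in the tray at crop (650,60) and the right-trough cap is at (716,203). The far jar is unmoved at (60,241), so I'll take it next.

Request:
send_rows:
  rows:
    - {"x":0,"y":42,"z":0,"roll":0,"hand":80}
    - {"x":0,"y":48,"z":0,"roll":0,"hand":80}
    - {"x":0,"y":48,"z":0,"roll":0,"hand":80}
    - {"x":0,"y":48,"z":0,"roll":0,"hand":80}
    - {"x":0,"y":48,"z":0,"roll":0,"hand":80}
    - {"x":-2,"y":48,"z":0,"roll":0,"hand":80}
    - {"x":0,"y":30,"z":0,"roll":0,"hand":83}
    - {"x":0,"y":0,"z":0,"roll":0,"hand":83}
    - {"x":0,"y":0,"z":0,"roll":0,"hand":83}

```text
time: 32.5
position: [0.4783, 0.4286, 0.1902]
tool_rot: [0.146, -3.137, 0.001]
ft_force: [-0.3, -0.7, 0.1]
grip_width: 0.953
grip_force: 0.0
```

Request:
send_rows:
  rows:
    - {"x":0,"y":-12,"z":-5,"roll":0,"hand":83}
    - {"x":0,"y":-11,"z":-10,"roll":0,"hand":83}
    - {"x":0,"y":0,"z":0,"roll":0,"hand":83}
    - {"x":0,"y":0,"z":-30,"roll":0,"hand":83}
    - {"x":0,"y":0,"z":-30,"roll":0,"hand":83}
    - {"x":0,"y":0,"z":-26,"roll":0,"hand":83}
    - {"x":0,"y":0,"z":0,"roll":0,"hand":83}

```text
time: 33.2
position: [0.4764, 0.4028, 0.0864]
tool_rot: [0.145, -3.133, 0.007]
ft_force: [0.6, -0.6, 0.0]
grip_width: 0.956
grip_force: 0.0
```

Request:
send_rows:
  rows:
    - {"x":0,"y":0,"z":0,"roll":0,"hand":45}
    - {"x":0,"y":0,"z":0,"roll":0,"hand":45}
    - {"x":0,"y":0,"z":0,"roll":0,"hand":45}
    - {"x":0,"y":0,"z":0,"roll":0,"hand":45}
    - {"x":0,"y":0,"z":0,"roll":0,"hand":45}

```text
time: 33.7
position: [0.4778, 0.4071, 0.0916]
tool_rot: [-0.147, 3.136, 0.003]
ft_force: [0.9, -0.1, 4.9]
grip_width: 0.684
grip_force: 15.0
```

Request:
send_rows:
  rows:
    - {"x":0,"y":0,"z":20,"roll":0,"hand":45}
    - {"x":0,"y":0,"z":40,"roll":0,"hand":45}
    - {"x":0,"y":0,"z":30,"roll":0,"hand":45}
    - {"x":0,"y":0,"z":0,"roll":0,"hand":45}

```text
time: 34.1
position: [0.4784, 0.4083, 0.1857]
tool_rot: [-0.148, 3.132, 0.007]
ft_force: [0.4, 0.2, -0.9]
grip_width: 0.687
grip_force: 15.0
```

```bash
python3 - <<'E'
from h import *
b=cv2.imread("pics/t7.png");i=get_image("top");cv2.imwrite("pics/t9.png",i)
x,y,w,h=162,236,32,32   # jar C in t7
r=cv2.matchTemplate(i[200:300,130:230],b[y:y+h,x:x+w],cv2.TM_CCOEFF_NORMED)
_,m,_,p=cv2.minMaxLoc(r);print(m,p[0]+130-x,p[1]+200-y,get_state()["grip_width"])
E
```

```text
0.9758108258247375 12 -9 0.6853939055579849
```

The third jar has been knocked about (12,-9) px; I'll re-measure it later. Carrying this one to the middle slot.

Request:
send_rows:
  rows:
    - {"x":14,"y":-38,"z":0,"roll":0,"hand":45}
    - {"x":16,"y":-45,"z":0,"roll":0,"hand":45}
    - {"x":16,"y":-45,"z":0,"roll":0,"hand":45}
    - {"x":16,"y":-45,"z":0,"roll":0,"hand":45}
    - {"x":16,"y":-45,"z":0,"roll":0,"hand":45}
    - {"x":16,"y":-45,"z":0,"roll":0,"hand":45}
    - {"x":17,"y":-45,"z":0,"roll":0,"hand":45}
    - {"x":17,"y":-45,"z":0,"roll":0,"hand":45}
    - {"x":17,"y":-45,"z":0,"roll":0,"hand":45}
    - {"x":17,"y":-45,"z":0,"roll":0,"hand":45}

```text
time: 35.15
position: [0.6386, -0.0392, 0.1787]
tool_rot: [0.147, -3.135, 0.0]
ft_force: [-0.7, 1.0, -1.8]
grip_width: 0.687
grip_force: 15.0
```

Request:
send_rows:
  rows:
    - {"x":10,"y":-25,"z":0,"roll":0,"hand":45}
    - {"x":0,"y":0,"z":0,"roll":0,"hand":45}
    - {"x":0,"y":0,"z":0,"roll":0,"hand":45}

```text
time: 35.45
position: [0.6483, -0.0624, 0.1786]
tool_rot: [0.145, -3.135, -0.002]
ft_force: [0.3, 1.0, -1.7]
grip_width: 0.686
grip_force: 15.0
```

Request:
send_rows:
  rows:
    - {"x":6,"y":-12,"z":0,"roll":0,"hand":45}
    - {"x":6,"y":-11,"z":-15,"roll":0,"hand":45}
    - {"x":0,"y":0,"z":-30,"roll":0,"hand":45}
    - {"x":0,"y":0,"z":-25,"roll":0,"hand":45}
    - {"x":0,"y":0,"z":-8,"roll":0,"hand":45}
    - {"x":0,"y":0,"z":-3,"roll":0,"hand":45}
    - {"x":0,"y":0,"z":0,"roll":0,"hand":45}
    - {"x":0,"y":0,"z":0,"roll":0,"hand":45}

```text
time: 36.25
position: [0.6622, -0.0846, 0.1005]
tool_rot: [-0.148, 3.136, -0.0]
ft_force: [0.1, 0.2, -1.5]
grip_width: 0.68
grip_force: 15.0
```

Request:
send_rows:
  rows:
    - {"x":0,"y":0,"z":-2,"roll":0,"hand":45}
    - {"x":0,"y":0,"z":-2,"roll":0,"hand":45}
    - {"x":0,"y":0,"z":-2,"roll":0,"hand":45}
    - {"x":0,"y":0,"z":0,"roll":0,"hand":45}
    - {"x":0,"y":0,"z":0,"roll":0,"hand":45}

```text
time: 36.75
position: [0.6618, -0.0849, 0.0955]
tool_rot: [-0.147, 3.137, -0.002]
ft_force: [-3.9, -0.5, 9.1]
grip_width: 0.687
grip_force: 15.0
```

Contact. Release, lift, and back off to see the third jar.

Request:
send_rows:
  rows:
    - {"x":0,"y":0,"z":0,"roll":0,"hand":76}
    - {"x":0,"y":0,"z":0,"roll":0,"hand":76}
    - {"x":0,"y":0,"z":20,"roll":0,"hand":76}
    - {"x":0,"y":0,"z":45,"roll":0,"hand":80}
    - {"x":0,"y":0,"z":30,"roll":0,"hand":80}
    - {"x":-25,"y":25,"z":0,"roll":0,"hand":80}
    - {"x":-25,"y":25,"z":0,"roll":0,"hand":80}
    - {"x":0,"y":0,"z":0,"roll":0,"hand":80}

```text
time: 37.55
position: [0.6087, -0.0293, 0.1899]
tool_rot: [0.159, -3.137, -0.001]
ft_force: [0.1, -0.4, -0.2]
grip_width: 0.916
grip_force: 0.0
```

```bash
python3 - <<'E'
from h import *
b=cv2.imread("pics/t7.png");i=get_image("top");cv2.imwrite("pics/t10.png",i)
x,y,w,h=162,236,32,32
r=cv2.matchTemplate(i[200:300,130:230],b[y:y+h,x:x+w],cv2.TM_CCOEFF_NORMED)
_,m,_,p=cv2.minMaxLoc(r);print(m,p[0]+130-x,p[1]+200-y,get_state()["position"])
crop(i,85,125,310,160,2.5,"pics/t10c.png")
E
```

```text
0.9752028584480286 12 -9 [ 0.61036473 -0.03216306  0.18983144]
```

View pics/t10c.png

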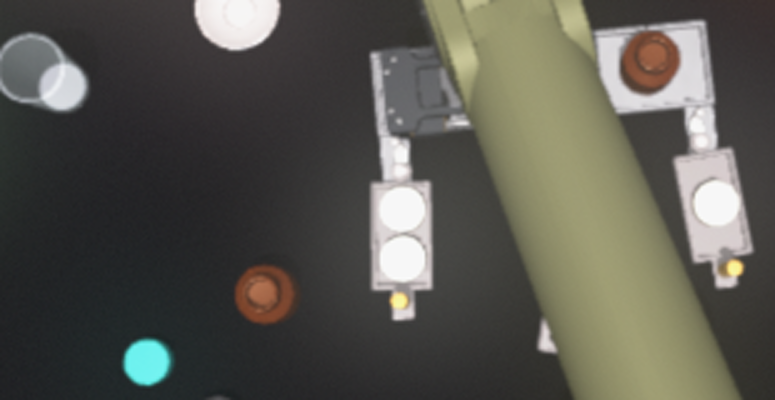

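The third jar's neck is now at crop (262,291), upright. The caps and the first jar are unchanged.

```bash
python3 - <<'E'
from h import *
print(pix2w("top",85+262.5/2.5-.5,125+291.5/2.5-.5,.068),pix2w("top",85+265.5/2.5-.5,125+294.5/2.5-.5,.035))
E
```

```text
[0.42855722 0.19908547 0.068     ] [0.4263648  0.20266318 0.035     ]
```

Request:
send_rows:
  rows:
    - {"x":-15,"y":25,"z":0,"roll":0,"hand":80}
    - {"x":-28,"y":40,"z":0,"roll":0,"hand":80}
    - {"x":-28,"y":40,"z":0,"roll":0,"hand":80}
    - {"x":-28,"y":40,"z":0,"roll":0,"hand":80}
    - {"x":-28,"y":40,"z":0,"roll":0,"hand":80}
    - {"x":-28,"y":30,"z":0,"roll":0,"hand":83}
    - {"x":-15,"y":5,"z":0,"roll":0,"hand":83}
    - {"x":0,"y":0,"z":0,"roll":0,"hand":83}
    - {"x":0,"y":0,"z":0,"roll":0,"hand":83}

```text
time: 38.5
position: [0.4429, 0.1842, 0.1889]
tool_rot: [-0.145, 3.136, -0.001]
ft_force: [0.3, -0.7, 0.6]
grip_width: 0.955
grip_force: 0.0
```

Request:
send_rows:
  rows:
    - {"x":-8,"y":8,"z":0,"roll":0,"hand":83}
    - {"x":-7,"y":8,"z":-10,"roll":0,"hand":83}
    - {"x":0,"y":0,"z":-15,"roll":0,"hand":83}
    - {"x":0,"y":0,"z":0,"roll":0,"hand":83}
    - {"x":0,"y":0,"z":0,"roll":0,"hand":83}

```text
time: 39.0
position: [0.4266, 0.2011, 0.1633]
tool_rot: [0.146, -3.137, -0.002]
ft_force: [0.2, 0.1, -0.0]
grip_width: 0.951
grip_force: 0.0
```

Request:
send_rows:
  rows:
    - {"x":0,"y":0,"z":-25,"roll":0,"hand":83}
    - {"x":0,"y":0,"z":-25,"roll":0,"hand":83}
    - {"x":0,"y":0,"z":-24,"roll":0,"hand":83}
    - {"x":0,"y":0,"z":0,"roll":0,"hand":83}
    - {"x":0,"y":0,"z":0,"roll":0,"hand":45}
    - {"x":0,"y":0,"z":0,"roll":0,"hand":45}
    - {"x":0,"y":0,"z":0,"roll":0,"hand":45}
    - {"x":0,"y":0,"z":0,"roll":0,"hand":45}
    - {"x":0,"y":0,"z":0,"roll":0,"hand":45}
  force: 15

```text
time: 39.9
position: [0.4271, 0.2014, 0.0901]
tool_rot: [-0.147, 3.136, 0.0]
ft_force: [-0.1, -1.1, 6.4]
grip_width: 0.684
grip_force: 15.0
```

Request:
send_rows:
  rows:
    - {"x":0,"y":0,"z":20,"roll":0,"hand":45}
    - {"x":0,"y":0,"z":40,"roll":0,"hand":45}
    - {"x":0,"y":0,"z":30,"roll":0,"hand":45}
    - {"x":28,"y":-22,"z":0,"roll":0,"hand":45}
    - {"x":35,"y":-28,"z":0,"roll":0,"hand":45}
    - {"x":35,"y":-28,"z":0,"roll":0,"hand":45}
    - {"x":35,"y":-28,"z":0,"roll":0,"hand":45}
    - {"x":35,"y":-28,"z":0,"roll":0,"hand":45}
    - {"x":35,"y":-25,"z":0,"roll":0,"hand":45}
    - {"x":0,"y":0,"z":0,"roll":0,"hand":45}

```text
time: 40.9
position: [0.6332, 0.0352, 0.1775]
tool_rot: [-0.132, 3.138, -0.002]
ft_force: [0.6, -0.8, -2.2]
grip_width: 0.684
grip_force: 15.0
```

Request:
send_rows:
  rows:
    - {"x":8,"y":-5,"z":0,"roll":0,"hand":45}
    - {"x":8,"y":-5,"z":-10,"roll":0,"hand":45}
    - {"x":0,"y":0,"z":0,"roll":0,"hand":45}
    - {"x":0,"y":0,"z":0,"roll":0,"hand":45}

```text
time: 41.3
position: [0.6446, 0.0327, 0.1685]
tool_rot: [0.149, -3.137, -0.0]
ft_force: [0.6, 0.4, -1.8]
grip_width: 0.689
grip_force: 15.0
```

Request:
send_rows:
  rows:
    - {"x":4.5,"y":-6.5,"z":-10,"roll":0,"hand":45}
    - {"x":0,"y":0,"z":-25,"roll":0,"hand":45}
    - {"x":0,"y":0,"z":-22,"roll":0,"hand":45}
    - {"x":0,"y":0,"z":-10,"roll":0,"hand":45}
    - {"x":0,"y":0,"z":-3,"roll":0,"hand":45}
    - {"x":0,"y":0,"z":0,"roll":0,"hand":45}
    - {"x":0,"y":0,"z":0,"roll":0,"hand":45}

```text
time: 42.0
position: [0.6505, 0.026, 0.1003]
tool_rot: [-0.148, 3.136, 0.0]
ft_force: [0.4, -0.2, -1.5]
grip_width: 0.687
grip_force: 15.0
```

Request:
send_rows:
  rows:
    - {"x":0,"y":0,"z":-2,"roll":0,"hand":45}
    - {"x":0,"y":0,"z":-2,"roll":0,"hand":45}
    - {"x":0,"y":0,"z":0,"roll":0,"hand":45}
    - {"x":0,"y":0,"z":0,"roll":0,"hand":45}

```text
time: 42.4
position: [0.6498, 0.0256, 0.0952]
tool_rot: [-0.147, 3.138, -0.0]
ft_force: [-0.0, 0.2, -1.3]
grip_width: 0.686
grip_force: 15.0
```

Request:
send_rows:
  rows:
    - {"x":0,"y":0,"z":-2,"roll":0,"hand":45}
    - {"x":0,"y":0,"z":0,"roll":0,"hand":45}
    - {"x":0,"y":0,"z":0,"roll":0,"hand":76}
    - {"x":0,"y":0,"z":0,"roll":0,"hand":76}
    - {"x":0,"y":0,"z":20,"roll":0,"hand":76}
    - {"x":0,"y":0,"z":45,"roll":0,"hand":80}
    - {"x":0,"y":0,"z":35,"roll":0,"hand":80}
    - {"x":-30,"y":40,"z":15,"roll":0,"hand":80}
    - {"x":-30,"y":45,"z":15,"roll":0,"hand":80}
    - {"x":-30,"y":45,"z":10,"roll":0,"hand":80}

```text
time: 43.4
position: [0.5666, 0.1467, 0.2325]
tool_rot: [-0.146, 3.135, 0.001]
ft_force: [0.1, -0.5, 0.0]
grip_width: 0.921
grip_force: 0.0
```

Request:
send_rows:
  rows:
    - {"x":-10,"y":48,"z":0,"roll":0,"hand":80}
    - {"x":-10,"y":48,"z":0,"roll":0,"hand":80}
    - {"x":0,"y":40,"z":0,"roll":0,"hand":80}
    - {"x":0,"y":0,"z":0,"roll":0,"hand":80}
    - {"x":0,"y":0,"z":0,"roll":0,"hand":80}

```text
time: 43.9
position: [0.5465, 0.2827, 0.2311]
tool_rot: [-0.153, 3.137, 0.001]
ft_force: [-0.1, 0.1, -0.5]
grip_width: 0.923
grip_force: 0.0
```

```bash
python3 - <<'E'
from h import *
t=get_image("top");s=get_image("scene")
a=cv2.resize(t[120:270,215:395],(720,600))[:,:]; a=cv2.resize(t[120:270,225:390],None,fx=2.4,fy=2.4); b=cv2.resize(s[190:310,220:350],None,fx=3,fy=3)
cv2.imwrite("pics/f.png",np.hstack([a,b])); print(a.shape,b.shape,get_state()["position"])
E
```

```text
(360, 396, 3) (360, 390, 3) [0.54778338 0.27967043 0.23037009]
```

View pics/f.png

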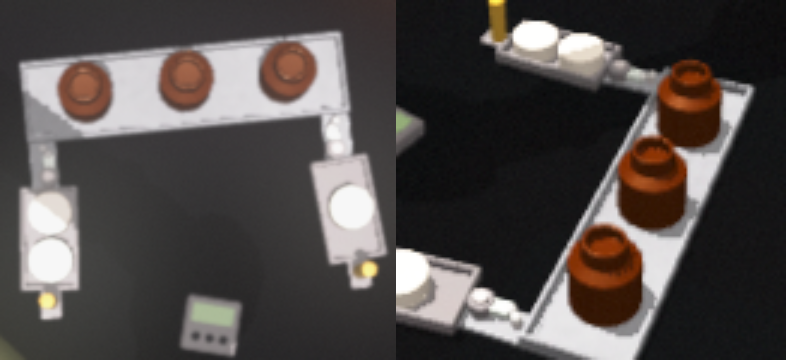

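All three open jars stand upright in the tray, at (85,90), (186,80) and (288,70). The three caps lie flat in the troughs and both arms are out. Handing in.

```bash
python3 -c "
from bench import close_job
print(close_job())"
```

```text
the job is handed in; nothing more can be done
None
```

I handed in the job at about 44 s of robot time: in the last pictures both cap arms are swung out, the three caps lie flat in the troughs and the three open jars stand upright in the tray; the hand-in returned no verdict.

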